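Load the shade plate under the spring clip of the colour-check stage

TASK

Press the blue press pad of the stage's spring clip down with one fingertip so that its blue jaw lifts, and with the other finger push the white shade plate by its raised rear edge under the jaw until it is fully home against the green end stop, keeping the clip held down until it is there. Then let the clip come down on the plate and move clear. Only push and press: do not lift or tip the plate, and leave the pralines, jar, bowl and scraper where they are.

Things in the scene. Friction and masses are not known exactly. Their poses are not given: they have to be found in the camera images.
- stage: Fixed flat colour-check stage, 248 x 124 mm, white bed 22 mm above the table. Its x is the push direction, z up. Origin: on the table, on the bed's centre line, 98 mm from its entry end. In its frame, mm: green side guides 8 high at y = +-49.5 to 54, x = -98 to 84; clip along the +y side, hinge line at y = 58; blue press pad at y = 73 to 95, x = -84 to 46; jaw foot at x = 48 to 76, y = 24 to 34.
- end_stop (a point): Middle of the green end stop's face, where the plate's front edge comes to rest: at x = 84 mm in the stage's frame, half-way up the stop (26 mm above the table). The stop is 8 mm thick, 96 mm wide and 8 mm high above the bed. On the ledge behind it stand two pralines.
- clip (a joint): Angle of the spring rocker clip, rad: 0 shut, 0.45 hard stop, grows as the press pad is pushed down. Pad (mid-width) and jaw move 26 and 24 mm per rad, opposite ways. Above 0.21 the jaw clears the 5 mm plate (3 mm to spare at 0.3); resting on the plate it reads about 0.18. Pushing the pad takes 3 N at first, 6 N at 0.35. It springs back. Shut, the jaw blocks the plate and cannot be forced up by it.
- press_pad (a point): Middle of the top of the blue press pad: a long pad, 130 mm along the stage's x, 22 mm wide, 12 mm thick, edges rounded, on the outer edge of the clip's steel lever sheet, whose hinge (31 mm above the table) lies 26 mm inward. Shut, this point is 38 mm above the table and the pad slopes up outward by 0.25 rad; at 0.3 rad it is about 31 mm up and level. A finger can slide along it. Free space outside and below.
- jaw (a point): Middle of the lower front edge (facing the arriving plate) of the blue jaw foot, 28 mm long in the stage's x, 10 mm wide; shut, 22.5 mm above the table. It hangs from a blue bridge (34 mm wide) reaching in from the hinge, top 36 mm above the table when shut.
- plate: Loose white shade plate with six colour patches, 60 mm along its x (push direction), 96 mm along its y, 5 mm thick, about 120 g, lying on the bed between the guides with 1.5 mm play each side. Origin: centre of its underside. Its rear edge (x = -30 to -26 mm) is a push lip over the full width, top 16 mm above the bed. Home, its origin is at x = 54 mm in the stage's frame.
- praline_a: Loose praline on the stage's ledge, 28 mm wide, 20 mm tall; origin under its centre. Leave it alone.
- praline_b: The other praline on the ledge, same size; leave it alone.
- praline_c: A praline on the table on the stage's -y side, same size; leave it alone.
- jar: Closed amber jar with blue cap, 52 mm wide, 70 mm tall, on the table beside the stage; origin under its centre. Leave it alone.
- bowl: Small steel bowl, 84 mm wide, 40 mm tall, on the table beside the stage; origin under its centre. Leave it alone.
- scraper: Spatula-like scraper with blue handle lying on the table to the left; origin under it. Leave it alone.
Not all that is in view belongs to the job. Several things have the shape of the plate; the one meant has the colours described above.

How it is judged:
By the outcome, as a careful person would: the job done as asked, in the order asked, and still so for the second after the job is handed in, with the robot touching nothing.
It also fails if it takes over 48 s, if anything falls off the work surface, if the arm or the gripper's body presses on something with over 40 N, if the wrist force passes 120 N, or if a joint passes its speed limit or range.

ROBOT

A 6-joint arm with a two-finger parallel gripper is mounted at the origin on the work surface. World frame = base frame: x ahead of the robot, y to its left, z up, the work surface at z = 0. Lengths are in mm, angles in rad, forces in N, time in s.
With the tool pointing down it reaches from about 250 to 775 mm from the base axis. Payload 4 kg.
Tool frame: the origin (TCP) lies on the centre line of the jaws, within the pads' length; the fingertips stand 19 mm ahead of it and the grasp point (between the pads) is the TCP; y points along the fingers, x is the direction in which the jaws open and shut, and the axes are right-handed (so a half turn about y gives the same grasp; the last joint's range is limited). The gripper opens to 85 mm and grips with 20 to 120 N. Pads are 22 mm wide; open, the fingers measure 114 mm over their backs; the gripper's body (76 mm by 85 mm) begins 54 mm behind the grasp point. The pads swing forward as they close: fully open they stand 13 mm farther back than shut.
Start: joints at [-1.37, 0.087, 1.371, -0, 1.684, -0.103], TCP at [164.529, -524.833, 218.741] pointing down, gripper open.
Joint ranges: [-3.1, 3.1], [-0.76, 2.03], [0.27, 2.55], [-1.08, 4.22], [0.17, 2.65], [-2.57, 2.57]. Speed limits (rad/s): [2.79, 2.79, 3.14, 3.14, 3.14, 3.14].

INTERFACE

Orientations are given as a rotation vector (axis times angle).
In Python, from workcell import env gives the robot as it stands. Calls block until the motion is done:
- env.move_to(position, orientation): joint-space move of the TCP to a pose.
- env.move_straight(position, ori=None, max_speed=150): straight line of the TCP; ori=None keeps the orientation; max_speed is the mean speed in mm/s.
- env.move_j(angles): joint-space move.
- env.open() and env.clamp(): open the fingers fully, or close them until they stop; the grip force is fixed at half the most.
- env.pause(seconds).
- env.inverse_kinematics(position, orientation): joint angles nearest the present ones, or None.
- env.read_state(): the state.
- env.capture(name): name is "scene" or "top" or "wrist"; returns a dict with "image" (384x512x3 uint8, blue, green, red), "range_z" (384x512 float32, mm along the optical axis (not along the pixel's ray), 0 where there is no reading), "fx", "fy", "cx", "cy" (pixels), "rvec" (rotation vector, rad) and "tvec" (3), from world to camera coordinates, as OpenCV has them; the wrist camera has in their place "tool_from_camera" (4x4, takes a point from camera to tool coordinates, whose origin is the TCP and whose axes are the tool frame's). Camera axes: x right, y down, z forward; pixel columns grow to the right and rows downward; lengths in mm; the calibration is good to about 2 mm. A picture is of the moment at which its call begins: read the wrist's pose just before it.
A pose or a line that the arm cannot do raises env.IKError and nothing moves.
- env.hand_in(): hands the job in, once; it reports no verdict.
Trained networks look in the newest picture that a camera, given by its name, has taken for a name from the list of things; names that differ only in an ending like _2 or _b are one class to them, and where a whole thing is asked for, a point or a joint stands for the part that bears it (a point fixed in the world has none). Each returns a list of dicts, best first, with "confidence" (0 to 1); they miss things now and then, are a little off and sometimes report something else, mostly with a low value. They report only what shows in the picture. A call takes as long as a camera call. They do not tell look-alikes from the thing itself.
- env.masks_of(camera, name): "region" (384x512 bool, what is visible of it) and "point" ([column, row] in pixels, amid what is visible of it).
- env.place_of(camera, name): "point" ([column, row] in pixels: a listed point, or the origin of a listed thing).
The state is a dict: "time_s": time; "q": joint angles; "joint_velocities": joint speeds; "effort": joint torques, N m; "tcp_pos": TCP position; "eef_rot": TCP orientation; "wrist_force": force on the tool from outside, world axes, zero at the start; "ft_torque": the same for the moment, N m; "finger_gap": finger opening in mm.
Only numpy, scipy, OpenCV 4.12 (cv2) and the standard library are available. Lean on these libraries where they do the work, as an engineer would, in place of code of your own. Each camera call takes 0.05 s, during which the arm holds its last target.

## Working session

There is one attempt and no reset: what is moved stays moved. The work goes in short steps, each a Python script; the robot and the scene stay as the last script left them, time stands still between calls to the robot, and variables do not carry over. Pictures are saved under pics/ and viewed, and the job is handed in when it is done.

```bash
ls; mkdir -p pics; cat > h.py <<'E'
import numpy as np, cv2
from scipy.spatial.transform import Rotation as R
from workcell import env
def px2w(c,u,v,z=None):
    """pixel->world; with z plane or range"""
    Rm=cv2.Rodrigues(np.array(c["rvec"],float))[0]; t=np.array(c["tvec"],float).ravel()
    d=np.array([(u-c["cx"])/c["fx"],(v-c["cy"])/c["fy"],1.])
    if z is None:
        p=d*c["range_z"][int(round(v)),int(round(u))]
        return Rm.T@(p-t)
    o=-Rm.T@t; dw=Rm.T@d
    return o+dw*(z-o[2])/dw[2]
def w2px(c,p):
    Rm=cv2.Rodrigues(np.array(c["rvec"],float))[0]; t=np.array(c["tvec"],float).ravel()
    q=Rm@np.array(p,float)+t
    return np.array([c["fx"]*q[0]/q[2]+c["cx"],c["fy"]*q[1]/q[2]+c["cy"]])
def cloud(c):
    Rm=cv2.Rodrigues(np.array(c["rvec"],float))[0]; t=np.array(c["tvec"],float).ravel()
    v,u=np.mgrid[0:384,0:512]; Z=c["range_z"]
    P=np.stack([(u-c["cx"])/c["fx"]*Z,(v-c["cy"])/c["fy"]*Z,Z],-1)
    return (P-t)@Rm
E
python3 - <<'E'
from h import *
for n in ["scene","top"]:
    c=env.capture(n); cv2.imwrite(f"pics/{n}0.png",cv2.resize(c["image"],(800,600)))
    np.save(f"{n}0.npy",c,allow_pickle=True)
    for k in ["stage","end_stop","clip","press_pad","jaw","plate","praline_a","jar","bowl","scraper"]:
        try:
            r=env.place_of(n,k); print(n,k,[(np.round(x["point"]).tolist(),round(x["confidence"],2)) for x in r][:5])
        except Exception as e: print(n,k,e)
s=env.read_state(); print(s["time_s"],s["tcp_pos"],s["eef_rot"],s["finger_gap"])
E
```

```text
pics
scene stage [([212.0, 256.0], 0.61)]
scene end_stop [([233.0, 286.0], 0.77)]
scene clip it knows: bowl, end_stop, jar, jaw, plate, praline, press_pad, scraper, stage
scene press_pad [([250.0, 226.0], 0.85), ([235.0, 267.0], 0.62)]
scene jaw [([232.0, 267.0], 0.85), ([146.0, 302.0], 0.35)]
scene plate [([268.0, 192.0], 0.96), ([211.0, 247.0], 0.82), ([169.0, 190.0], 0.78), ([108.0, 233.0], 0.66), ([351.0, 218.0], 0.66)]
scene praline_a [([247.0, 304.0], 0.72), ([156.0, 261.0], 0.71), ([215.0, 311.0], 0.58)]
scene jar [([314.0, 257.0], 0.58), ([213.0, 257.0], 0.32)]
scene bowl [([143.0, 303.0], 0.61), ([247.0, 302.0], 0.21)]
scene scraper [([336.0, 109.0], 0.95), ([212.0, 244.0], 0.57)]
top stage [([326.0, 173.0], 0.88)]
top end_stop [([333.0, 143.0], 0.75)]
top clip it knows: bowl, end_stop, jar, jaw, plate, praline, press_pad, scraper, stage
top press_pad [([295.0, 168.0], 0.8)]
top jaw [([322.0, 149.0], 0.97)]
top plate [([224.0, 130.0], 0.94), ([325.0, 177.0], 0.88), ([321.0, 246.0], 0.85), ([251.0, 189.0], 0.69)]
top praline_a [([359.0, 197.0], 0.58), ([330.0, 124.0], 0.5), ([295.0, 168.0], 0.5), ([349.0, 137.0], 0.4)]
top jar [([270.0, 123.0], 0.9)]
top bowl [([389.0, 173.0], 0.66)]
top scraper [([146.0, 226.0], 0.67), ([326.0, 171.0], 0.63)]
1.0 [ 164.51869068 -524.84457875  218.74014038] [-1.33783366  0.9825191  -0.98262772] 85.26873849160822
```

View pics/scene0.png

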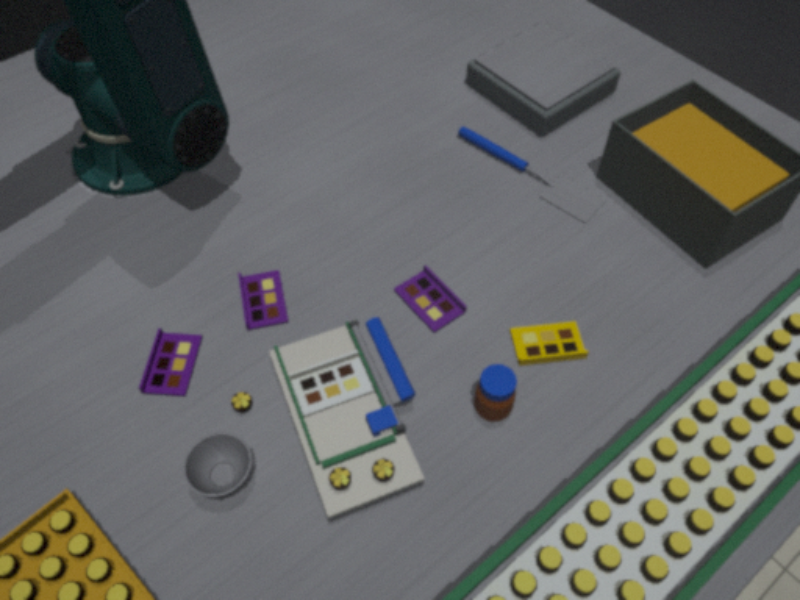

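View pics/top0.png

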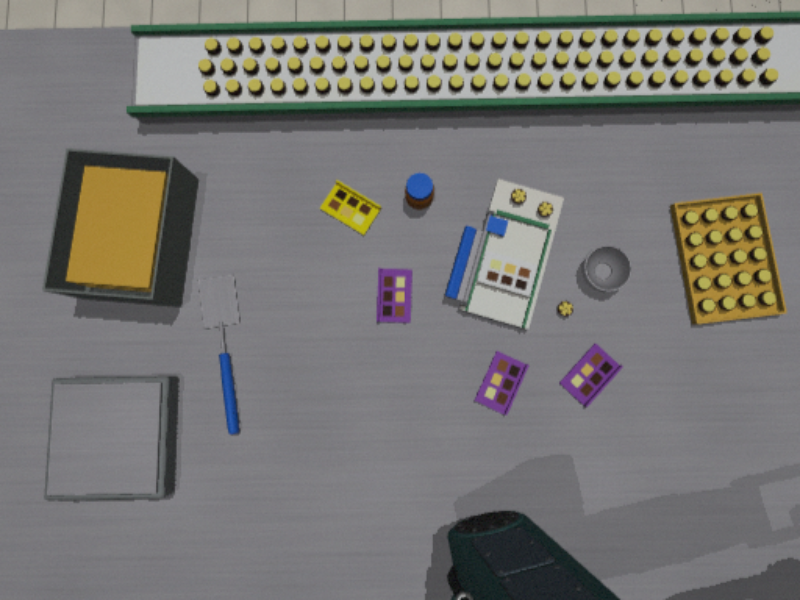

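```bash
python3 - <<'E'
from h import *
from workcell import env
s=env.read_state(); print(R.from_rotvec(s["eef_rot"]).as_matrix().round(2))
c=np.load("top0.npy",allow_pickle=True).item()
im=c["image"][90:250,200:420]; cv2.imwrite("pics/topcrop.png",cv2.resize(im,(792,576),interpolation=cv2.INTER_CUBIC))
c2=np.load("scene0.npy",allow_pickle=True).item()
im=c2["image"][180:330,120:320]; cv2.imwrite("pics/scenecrop.png",cv2.resize(im,(800,600),interpolation=cv2.INTER_CUBIC))
for k,p,z in [("stage",(326,173),0),("stop",(333,143),26),("pad",(295,168),38),("jaw",(322,149),22.5),("plate",(325,177),22)]:
    print(k,px2w(c,*p,z=z).round(1),px2w(c,*p).round(1))
for k,p,z in [("stage",(212,256),0),("stop",(233,286),26),("pad",(250,226),38),("jaw",(232,267),22.5),("plate",(211,247),22)]:
    print(k,px2w(c2,*p,z=z).round(1),px2w(c2,*p).round(1))
E
```

```text
[[ 0.3  -0.    0.95]
 [-0.95 -0.    0.3 ]
 [ 0.   -1.   -0.  ]]
stage [605.3 -32.8   0. ] [600.7 -28.2  28.4]
stop [685.5 -51.6  26. ] [686.3 -52.2  22.9]
pad [614.5  57.5  38. ] [614.8  57.4  36.7]
jaw [669.8 -20.8  22.5] [666.2 -18.4  38.3]
plate [590.6 -26.   22. ] [590.1 -25.5  25.3]
stage [605.4 -30.2   0. ] [617.5 -36.8  25.6]
stop [696.2 -44.9  26. ] [697.1 -45.5  28.5]
pad [618.2  62.5  38. ] [617.5  63.1  36.5]
jaw [661.5 -20.2  22.5] [661.7 -20.4  23. ]
plate [597.8 -25.   22. ] [600.3 -26.3  26.9]
```

View crop.

View pics/topcrop.png

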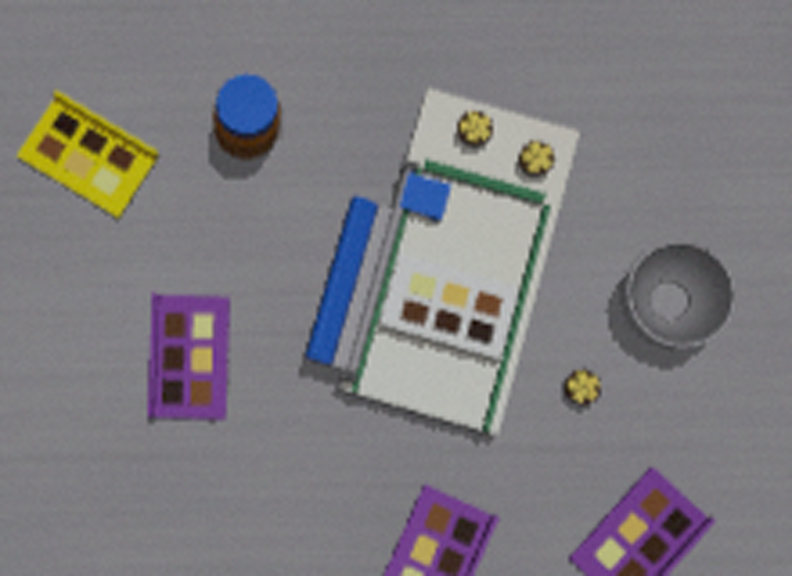

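View pics/scenecrop.png

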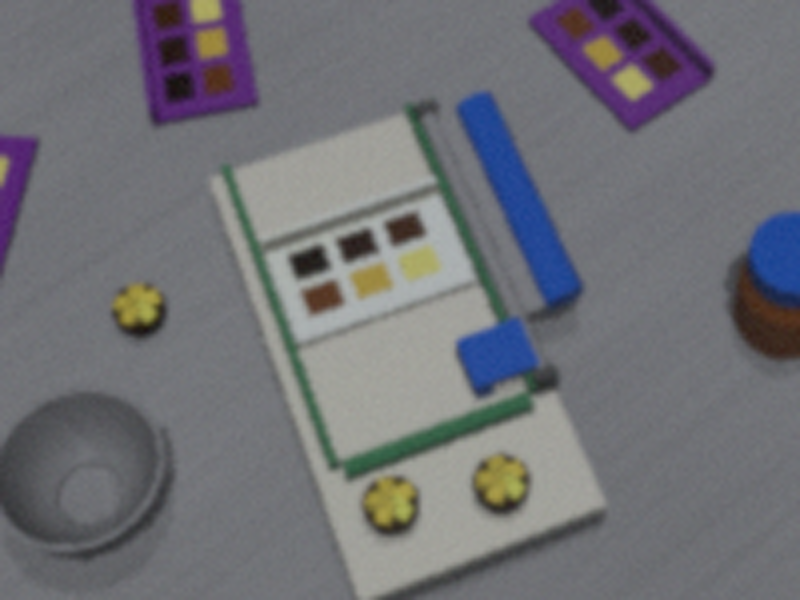

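```bash
python3 - <<'E'
from h import *
from scipy.optimize import least_squares
T=np.load("top0.npy",allow_pickle=True).item();S=np.load("scene0.npy",allow_pickle=True).item()
obs={"T":(T,[((150,62,22),(319.4,114.4)),((150,-62,22),(361.1,126.7)),((-98,-62,22),(337.5,211.4)),((-98,54,30),(299,198.3)),((-98,-49.5,30),(336,209.5)),((48+14,29,36),None),((84,-48,30),(351,145.5)),((84,48,30),(318.3,136)),
 ((-84,95,40.6),(284.5,189.3)),((46,95,40.6),(297.5,145)),((46,73,35.5),(304.7,147))]),
"S":(S,[((150,-62,22),(210,329.5)),((150,62,22),(271.25,307.5)),((-98,-62,22),(173,224.5)),((-98,-51.7,30),(177,222)),((-98,51.7,30),(223.5,206.7)),((92,-48,30),(206.7,297.5)),((92,48,30),(252.5,280.5)),
 ((-84,73,36),(235,206)),((-84,95,40.6),(243.3,203.5)),((46,95,40.6),(265,251))])}
def mod(p,m):
    c,s=np.cos(p[2]),np.sin(p[2]); return (p[0]+c*m[0]-s*m[1],p[1]+s*m[0]+c*m[1],m[2])
def fit(ks):
    f=lambda p:np.concatenate([w2px(obs[k][0],mod(p,m))-np.array(o) for k in ks for m,o in obs[k][1] if o])
    r=least_squares(f,[605,-31,-.23],loss="soft_l1"); print(ks,r.x[:2].round(1),r.x[2].round(4)); print(f(r.x).reshape(-1,2).round(1).tolist()); return r.x
for k in ["T","S","TS"]: p=fit(k)
np.save("stage.npy",p)
# inverse for plate lip etc
def inv(p,w):
    c,s=np.cos(p[2]),np.sin(p[2]); d=np.array(w[:2])-p[:2]; return np.array([c*d[0]+s*d[1],-s*d[0]+c*d[1],w[2]])
# plate front edge & lip in stage frame, top cam
for u,v,z in [(408,265,27),(505,293,27),(380,327,38),(500,357,38)]:
    print("T",inv(p,px2w(T,200+u/3.6,90+v/3.6,z=z)).round(1))
for u,v,z in [(300,345,27),(475,283,27),(263,246,38),(437,187,38)]:
    print("S",inv(p,px2w(S,120+u/4,180+v/4,z=z)).round(1))
for n,C in(("T",T),("S",S)):
    P=cloud(C).reshape(-1,3); Q=np.array([inv(p,w) for w in P])
    for nm,x0,x1,y0,y1 in [("bed",-90,-50,-40,40),("ledge",100,145,-10,10),("pad",-70,30,82,86),("padout",-70,30,90,93),("padin",-70,30,75,78),("table",-90,-50,110,130)]:
        m=(Q[:,0]>x0)&(Q[:,0]<x1)&(Q[:,1]>y0)&(Q[:,1]<y1); print(n,nm,np.median(Q[m,2]).round(1),m.sum())
# IK check
th=p[2]; yx=np.array([-np.sin(th),np.cos(th),0])
s=env.read_state()
for sg in (1,-1):
    tx=sg*yx; ty=np.array([0,0,-1.]); M=np.stack([tx,ty,np.cross(tx,ty)],1); rv=R.from_matrix(M).as_rotvec()
    for m in [(-80,37,200),(-80,37,60),(15,37,47)]:
        q=env.inverse_kinematics(list(mod(p,m)),list(rv)); print(sg,m,np.round(mod(p,m)), None if q is None else np.round(q,2))
E
```

```text
T [608.2 -29.7] -0.3032
[[-0.8, 0.1], [0.0, -0.3], [1.2, -0.5], [-1.0, 0.4], [-1.2, -0.1], [0.1, 0.8], [-0.6, 0.9], [0.6, -0.1], [0.6, -0.8], [0.9, -0.2]]
S [613.3 -26.2] -0.3201
[[-0.7, 1.4], [0.3, -0.5], [-0.3, -0.5], [-0.2, -1.5], [-0.6, -1.2], [-0.3, 1.2], [1.0, 0.9], [-0.7, -0.0], [0.5, -1.9], [1.9, 0.3]]
TS [611.3 -27.4] -0.3152
[[-0.9, -1.0], [-0.3, -0.9], [-0.2, -1.5], [-2.2, -1.0], [-2.6, -1.1], [-0.5, 0.1], [-1.1, -0.2], [-0.5, -1.7], [0.0, -2.2], [0.3, -1.5], [-1.4, 1.0], [-0.5, -1.2], [-1.5, -0.6], [-1.4, -1.6], [-1.8, -1.5], [-1.2, 0.9], [-0.0, 0.4], [-2.0, -0.4], [-0.8, -2.3], [0.8, -0.2]]
T [ 5.6 36.4 27. ]
T [  6.3 -40.7  27. ]
T [-48.8  44.2  38. ]
T [-44.4 -48.6  38. ]
S [ 18.6 -46.   27. ]
S [18.6 47.1 27. ]
S [-35.9 -47.2  38. ]
S [-35.8  46.9  38. ]
T bed 22.1 419
T ledge 22.1 108
T pad 38.9 52
T padout 37.7 41
T padin 36.3 39
T table 0.3 99
S bed 20.5 535
S ledge 20.7 247
S pad 36.9 83
S padout 37.6 56
S padin 34.5 69
S table -1.6 132
1 (-80, 37, 200) [547.  33. 200.] [-0.04  0.09  1.41  0.    1.65 -1.3 ]
1 (-80, 37, 60) [547.  33.  60.] [-0.04  0.17  1.6   0.    1.37 -1.3 ]
1 (15, 37, 47) [637.   3.  47.] [-0.08  0.37  1.38  0.    1.39 -1.34]
-1 (-80, 37, 200) [547.  33. 200.] [-0.04  0.09  1.41 -0.    1.65  1.84]
-1 (-80, 37, 60) [547.  33.  60.] [-0.04  0.17  1.6  -0.    1.37  1.84]
-1 (15, 37, 47) [637.   3.  47.] [-0.08  0.37  1.38 -0.    1.39  1.8 ]
```

```bash
cat >> h.py <<'E'
def mod(p,m):
    c,s=np.cos(p[2]),np.sin(p[2]); return [p[0]+c*m[0]-s*m[1],p[1]+s*m[0]+c*m[1],m[2]]
def inv(p,w):
    c,s=np.cos(p[2]),np.sin(p[2]); d=np.array(w[:2])-p[:2]; return np.array([c*d[0]+s*d[1],-s*d[0]+c*d[1],w[2]])
def rv(p):
    tx=np.array([-np.sin(p[2]),np.cos(p[2]),0]); ty=np.array([0,0,-1.]); return R.from_matrix(np.stack([tx,ty,np.cross(tx,ty)],1)).as_rotvec()
def wcap(name):
    s=env.read_state(); c=env.capture("wrist")
    Tw=np.eye(4); Tw[:3,:3]=R.from_rotvec(s["eef_rot"]).as_matrix(); Tw[:3,3]=s["tcp_pos"]
    M=np.linalg.inv(Tw@np.array(c["tool_from_camera"]))
    c["rvec"]=cv2.Rodrigues(M[:3,:3])[0]; c["tvec"]=M[:3,3]
    np.save(name+".npy",c,allow_pickle=True); cv2.imwrite(f"pics/{name}.png",cv2.resize(c["image"],(800,600),interpolation=cv2.INTER_CUBIC)); return c
E
python3 - <<'E'
from h import *
p=np.load("stage.npy")
env.move_to(mod(p,(-40,25,260)),list(rv(p)))
c=wcap("w1"); s=env.read_state(); print(s["time_s"],s["tcp_pos"],s["wrist_force"])
print(np.array(c["tool_from_camera"]).round(2),c["fx"])
for k in ["stage","end_stop","press_pad","jaw","plate"]:
    print(k,[(np.round(x["point"]).tolist(),round(x["confidence"],2)) for x in env.place_of("wrist",k)][:3])
E
```

```text
3.4583 [580.96883295   7.78113038 259.91897058] [ 0.33900934 -0.12745774  0.43782446]
[[   1.     -0.     -0.     -0.43]
 [   0.     -0.27    0.96 -154.9 ]
 [  -0.     -0.96   -0.27   68.41]
 [   0.      0.      0.      1.  ]] 327.54382695803184
stage []
end_stop [([240.0, 182.0], 0.49), ([310.0, 183.0], 0.16)]
press_pad [([313.0, 178.0], 0.63)]
jaw [([266.0, 225.0], 0.7)]
plate [([240.0, 183.0], 0.96), ([83.0, 73.0], 0.95), ([387.0, 101.0], 0.84)]
```

View pics/w1.png

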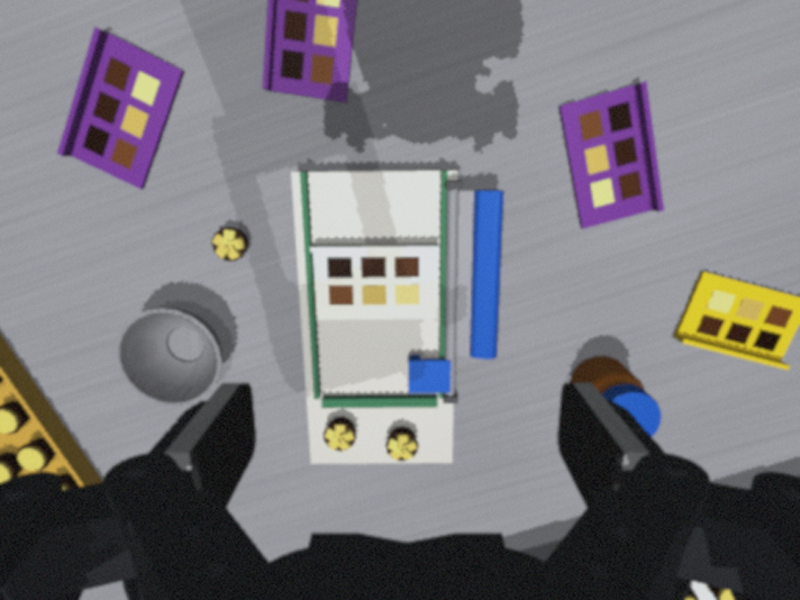

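```bash
python3 - <<'E'
from h import *
from scipy.optimize import least_squares
c=np.load("w1.npy",allow_pickle=True).item()
k=1.5625
O=[((150,-62,22),(311,463)),((150,62,22),(453,463)),((-98,-62,22),(291,171)),((-98,49.5,30),(441,171)),((-98,-49.5,30),(308,171)),((84,-48,30),(322,396)),((84,48,30),(438,395)),
((-84,95,40.6),(503,190)),((46,95,40.6),(497,357)),((46,73,35.5),(471,357)),((-84,73,35.5),(474,190)),((45,24,36),(409,357)) ]
f=lambda p:np.concatenate([w2px(c,mod(p,m))-(np.array(o)/k) for m,o in O])
r=least_squares(f,np.load("stage.npy"),loss="soft_l1"); p=r.x; print(p.round(4)); print(f(p).reshape(-1,2).round(1).tolist())
np.save("stagew.npy",p)
for u,v,z in [(313,245,38),(438,245,38),(313,239,38),(438,239,38),(318,319,27),(437,318,27),(416,393,22.5),(450,393,22.5)]:
    print((u,v),inv(p,px2w(c,u/k,v/k,z=z)).round(1))
P=cloud(c); Q=np.stack([*(lambda d:(np.cos(p[2])*d[...,0]+np.sin(p[2])*d[...,1],-np.sin(p[2])*d[...,0]+np.cos(p[2])*d[...,1]))(P[...,:2]-p[:2]),P[...,2]],-1)
ok=c["range_z"]>0
for nm,x0,x1,y0,y1 in [("bed",-90,-60,-40,40),("ledge",100,145,-10,10),("table",-90,-50,110,130),("padin",-70,30,75,78),("padmid",-70,30,82,86),("padout",-70,30,90,93)]:
    m=ok&(Q[...,0]>x0)&(Q[...,0]<x1)&(Q[...,1]>y0)&(Q[...,1]<y1)&(Q[...,2]<60); print(nm,np.median(Q[m][:,2]).round(1),m.sum())
# lip profile
for x in np.arange(-60,30,2.):
    m=ok&(abs(Q[...,0]-x)<1.5)&(abs(Q[...,1])<40)&(Q[...,2]<60); print(x,np.percentile(Q[m][:,2],[50,90]).round(1) if m.any() else None,end=";")
print()
# finger tips in tool coords
t=np.array(c["tool_from_camera"]); v,u=np.mgrid[0:384,0:512]; Z=c["range_z"]
L=np.stack([(u-c["cx"])/c["fx"]*Z,(v-c["cy"])/c["fy"]*Z,Z],-1)@t[:3,:3].T+t[:3,3]
for nm,sl in [("L",(slice(240,300),slice(100,165))),("R",(slice(240,300),slice(355,420)))]:
    A=L[sl][(Z[sl]>0)]; A=A[(A[:,1]<60)]
    tip=A[A[:,1]>A[:,1].max()-6]; print(nm,A.max(0).round(1),A.min(0).round(1),tip.min(0).round(1),tip.max(0).round(1),len(tip))
    print(np.histogram(A[:,1],bins=np.arange(-60,40,5)))
E
```

```text
[ 6.111447e+02 -2.653250e+01 -3.066000e-01]
[[0.1, 0.1], [-0.1, -0.7], [-0.0, 0.1], [0.3, -0.8], [-1.5, 0.1], [-0.3, 1.6], [-0.1, 1.6], [1.9, -0.2], [1.2, 1.2], [-0.6, -0.2], [0.2, -0.3], [-0.4, -0.4]]
(313, 245) [-45.1 -45.9  38. ]
(438, 245) [-44.1  46.8  38. ]
(313, 239) [-49.5 -45.7  38. ]
(438, 239) [-48.6  46.8  38. ]
(318, 319) [ 16.1 -47.5  27. ]
(437, 318) [16.2 47.1 27. ]
(416, 393) [83.5 30.1 22.5]
(450, 393) [83.8 58.7 22.5]
bed 21.6 1726
ledge 21.9 445
table -0.4 506
padin 36.3 217
padmid 38.4 290
padout 37.7 178
-60.0 [21.8 22.8];-58.0 [21.8 22.8];-56.0 [21.7 22.8];-54.0 [21.7 22.7];-52.0 [21.7 22.6];-50.0 [21.6 22.7];-48.0 [21.8 22.7];-46.0 [21.6 22.7];-44.0 [30.7 38.2];-42.0 [37.6 38.6];-40.0 [37.4 38.3];-38.0 [26.7 27.4];-36.0 [26.6 27.5];-34.0 [26.7 27.8];-32.0 [26.8 27.9];-30.0 [26.6 27.7];-28.0 [26.9 27.8];-26.0 [26.9 27.9];-24.0 [26.9 27.9];-22.0 [27. 28.];-20.0 [26.8 27.9];-18.0 [26.7 27.6];-16.0 [26.6 27.8];-14.0 [26.5 27.7];-12.0 [26.7 27.8];-10.0 [26.9 27.8];-8.0 [26.9 27.8];-6.0 [27. 28.];-4.0 [26.9 27.7];-2.0 [27.  27.9];0.0 [26.8 27.9];2.0 [26.9 28. ];4.0 [26.6 27.8];6.0 [26.6 27.7];8.0 [26.5 27.6];10.0 [26.5 27.5];12.0 [26.8 27.7];14.0 [26.8 27.7];16.0 [26.6 27.5];18.0 [21.9 22.8];20.0 [21.7 22.9];22.0 [21.6 22.7];24.0 [21.6 22.7];26.0 [21.7 22.5];28.0 [21.7 22.7];
L [-42.6 -24.8  12.8] [-57.2 -71.4 -11.8] [-50.3 -30.8 -11.4] [-42.9 -24.8  10.9] 190
(array([289, 373, 373, 366, 350, 308, 152,   2,   0,   0,   0,   0,   0,
         0,   0,   0,   0,   0,   0]), array([-60, -55, -50, -45, -40, -35, -30, -25, -20, -15, -10,  -5,   0,
         5,  10,  15,  20,  25,  30,  35]))
R [ 56.2 -24.9  12.6] [ 41.3 -71.  -12.1] [ 41.6 -30.9 -11.5] [ 48.3 -24.9  11. ] 201
(array([296, 373, 364, 382, 355, 296, 153,   1,   0,   0,   0,   0,   0,
         0,   0,   0,   0,   0,   0]), array([-60, -55, -50, -45, -40, -35, -30, -25, -20, -15, -10,  -5,   0,
         5,  10,  15,  20,  25,  30,  35]))
```

```bash
python3 - <<'E'
from h import *
p=np.load("stagew.npy")
T=np.load("top0.npy",allow_pickle=True).item()
print("jar",inv(p,px2w(T,420/k if 0 else 420/1.5625,185/1.5625,z=70)).round(1),"jarbase net",inv(p,px2w(T,270,123,z=0)).round(1))
env.move_to(mod(p,(-64,40,120)),list(rv(p)))
s=env.read_state(); print(s["time_s"],np.round(s["tcp_pos"],1),np.round(s["wrist_force"],2))
c=env.capture("scene"); cv2.imwrite("pics/s2.png",cv2.resize(c["image"][100:310,100:380],(800,600),interpolation=cv2.INTER_CUBIC)); np.save("s2.npy",c,allow_pickle=True)
P=cloud(c); ok=c["range_z"]>0
d=P[...,:2]-p[:2]; X=np.cos(p[2])*d[...,0]+np.sin(p[2])*d[...,1]; Y=-np.sin(p[2])*d[...,0]+np.cos(p[2])*d[...,1]; Z=P[...,2]
for y0,y1 in [(75,100),(-20,0)]:
    m=ok&(abs(X+64)<25)&(Y>y0)&(Y<y1)&(Z>55); print(np.sort(Z[m])[:12].round(1),m.sum())
w=wcap("w2")
E
```

```text
jar [ 82.6 187.   70. ] jarbase net [ 91.5 185.4   0. ]
4.3333 [563.2  30.8 121.3] [-0.25 -0.86  0.75]
[146.8 147.8 148.4 149.2 149.8 150.4 151.4 152.1 152.1 152.4 152.4 152.9] 1159
[148.5 149.3 150.5 151.8 152.  152.1 152.8 153.4 153.5 154.2 154.8 155.5] 950
```

View pics/s2.png

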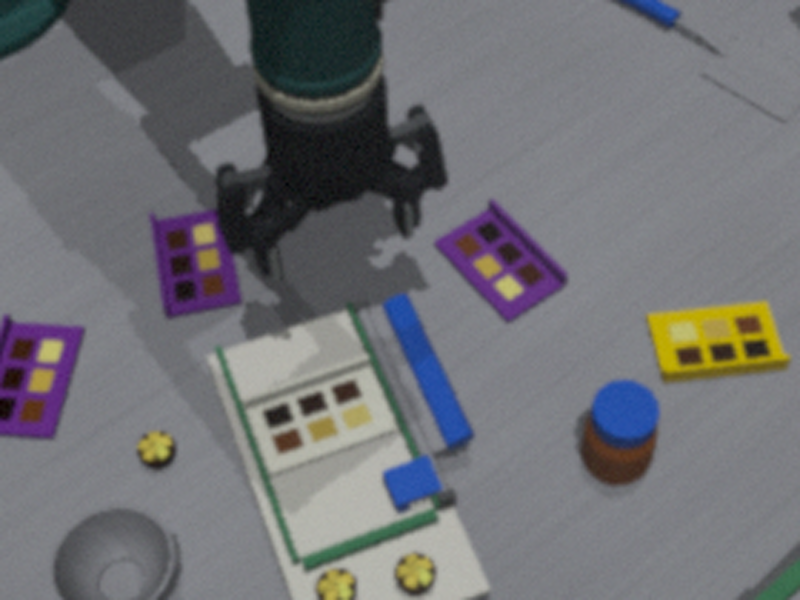

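View pics/w2.png

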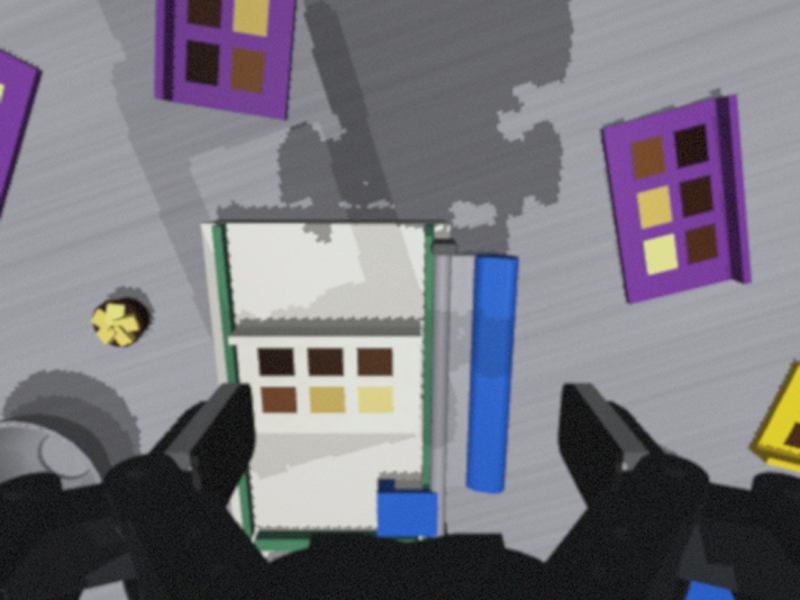

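```bash
python3 - <<'E'
from h import *
p=np.load("stagew.npy")
env.move_straight(mod(p,(-64,40,66)),list(rv(p)),max_speed=100)
z=66
s=env.read_state(); f0=np.array(s["wrist_force"]); print(s["time_s"],np.round(s["tcp_pos"],1),f0.round(2))
while z>22:
    z-=6
    env.move_straight(mod(p,(-64,40,z)),max_speed=60)
    s=env.read_state(); f=np.array(s["wrist_force"])-f0; print(z,round(s["time_s"],2),np.round(s["tcp_pos"][2],1),f.round(2))
    if abs(f[2])>1.8: break
w=wcap("w3")
E
```

```text
5.125 [562.7  30.9  66.5] [-0.35  0.41  0.74]
60 5.38 60.0 [ 0.34  0.74 -0.38]
54 5.62 53.4 [ 0.65 -0.75 -0.55]
48 5.88 47.3 [-0.47 -0.62 -0.64]
42 6.12 41.3 [ 0.17 -1.08 -1.05]
36 6.38 35.4 [-0.52 -0.6  -1.23]
30 6.62 29.3 [-0.61 -0.47 -0.76]
24 6.88 23.3 [-0.63  0.03 -1.43]
18 7.12 17.3 [ 0.1  -0.29 -0.69]
```

View pics/w3.png

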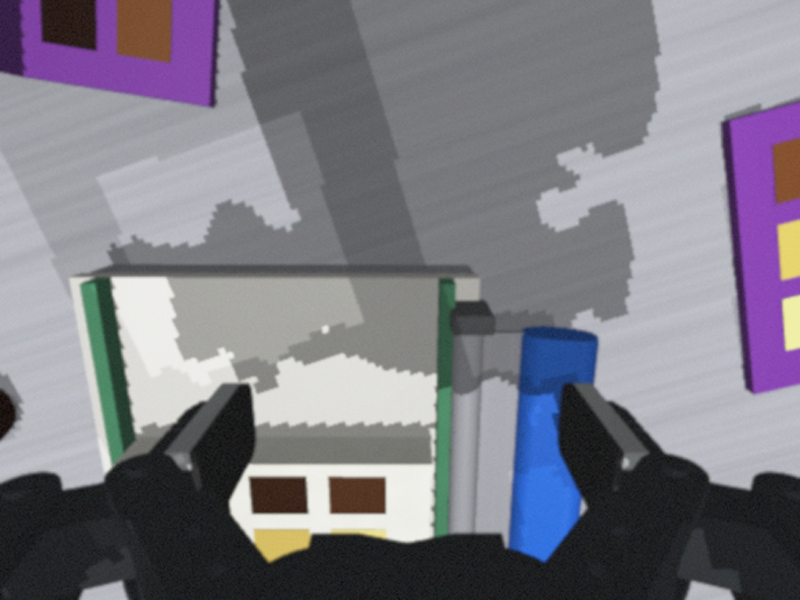

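```bash
python3 - <<'E'
from h import *
p=np.load("stagew.npy")
c=np.load("w3.npy",allow_pickle=True).item()
t=np.array(c["tool_from_camera"]); v,u=np.mgrid[0:384,0:512]; Z=c["range_z"]
L=np.stack([(u-c["cx"])/c["fx"]*Z,(v-c["cy"])/c["fy"]*Z,Z],-1)@t[:3,:3].T+t[:3,3]
im=c["image"].astype(int); blue=(im[...,0]>110)&(im[...,0]-im[...,2]>70)&(im[...,0]-im[...,1]>40)&(Z>0)&(Z<190)&(u>300)
for r in range(212,330,10):
    cs=np.where(blue[r])[0]
    if len(cs): print(r,cs.min(),cs.max(),L[r,cs.min()+1].round(1),L[r,cs.max()-1].round(1), L[r,cs].max(0).round(1)[1], L[r,cs].min(0).round(1)[1])
gr=(im[...,1]-im[...,2]>15)&(im[...,1]-im[...,0]>5)&(Z>0)
for r in range(185,345,15):
    for sl in (slice(30,150),slice(260,320)):
        cs=np.where(gr[r,sl])[0]+sl.start
        if len(cs)>2: print("g",r,cs.min(),cs.max(),L[r,cs.max()-1].round(1),L[r,cs.min()+1].round(1))
# lip
for col in (200,220,240,260):
    print("lip",[L[r,col].round(1).tolist() for r in (270,276,282,288,294,297)])
A=L[(Z>0)&(L[...,0]>30)&(v>240)&(u>350)&(L[...,1]<-5)]; tip=A[A[:,1]>A[:,1].max()-3]; print(tip.min(0),tip.max(0))
for col in (362,366,370,374,378,382): print(col,[L[r,col].round(0).tolist() for r in (244,246,248,252,256,262)])
E
```

```text
222 335 381 [ 33.7 -17.   15.8] [ 52.1 -20.5  17.1] -16.3 -22.3
232 334 380 [ 33.8 -16.   10.6] [ 52.3 -20.1  12.2] -15.9 -22.8
242 335 379 [ 34.2 -17.4   6.2] [ 52.5 -19.7   7.3] -16.7 -22.7
252 332 357 [ 33.2 -17.3   1.2] [ 42.9 -20.1   2.6] -16.1 -21.2
262 332 357 [ 33.5 -17.2  -4. ] [ 43.1 -20.6  -2.2] -15.8 -21.7
272 331 356 [ 33.5 -16.8  -9.4] [ 42.9 -20.9  -7. ] -16.5 -21.2
282 331 356 [ 33.7 -17.1 -14.4] [ 43.6 -20.3 -12.5] -16.0 -21.0
292 330 359 [ 33.7 -16.4 -20.3] [ 45.1 -21.2 -17.2] -16.4 -31.1
302 329 364 [ 33.4 -17.1 -25.3] [ 47.4 -22.5 -21.7] -16.1 -37.7
312 328 369 [ 33.5 -16.1 -31.6] [ 50.8 -20.9 -28.2] -16.0 -44.3
322 328 371 [ 33.7 -16.5 -37.1] [ 52.6 -20.1 -34.4] -16.5 -23.1
g 185 51 70 [-90.1  -5.9  30.1] [-93.8 -12.4  31.8]
g 185 281 290 [ 12.6 -12.8  31.9] [  9.5 -12.9  31.9]
g 200 54 72 [-89.5  -7.3  23.2] [-93.6 -12.5  24.7]
g 200 281 287 [ 11.5 -11.9  24.6] [  9.6 -12.7  24.8]
g 215 57 74 [-89.7  -7.2  15.6] [-93.1 -13.   17.7]
g 215 280 289 [ 12.6 -11.4  17.1] [  9.2 -13.3  17.8]
g 230 59 77 [-90.   -6.3   7.6] [-93.8 -12.5  10.1]
g 230 280 289 [ 12.7 -11.8
[... 1324 characters left out ...]
0.0, 7.0], [42.0, -30.0, 5.0], [42.0, -31.0, 3.0]]
366 [[47.0, -21.0, 7.0], [43.0, -31.0, 11.0], [43.0, -32.0, 10.0], [42.0, -35.0, 10.0], [42.0, -36.0, 8.0], [42.0, -36.0, 6.0]]
370 [[48.0, -22.0, 7.0], [45.0, -31.0, 10.0], [44.0, -33.0, 11.0], [43.0, -37.0, 11.0], [43.0, -38.0, 10.0], [43.0, -39.0, 8.0]]
374 [[-0.0, -155.0, 68.0], [47.0, -31.0, 11.0], [46.0, -33.0, 11.0], [45.0, -37.0, 11.0], [44.0, -40.0, 10.0], [42.0, -45.0, 10.0]]
378 [[53.0, -20.0, 6.0], [48.0, -32.0, 11.0], [48.0, -32.0, 10.0], [46.0, -37.0, 11.0], [45.0, -40.0, 10.0], [43.0, -45.0, 11.0]]
382 [[70.0, 19.0, -11.0], [69.0, 17.0, -12.0], [70.0, 18.0, -14.0], [48.0, -37.0, 11.0], [46.0, -41.0, 11.0], [45.0, -44.0, 10.0]]
```

```bash
cat >> h.py <<'E'
def force(n=5):
    fs=[]
    for _ in range(n):
        env.pause(0.02); fs.append(env.read_state()["wrist_force"])
    return np.mean(fs,0)
def padz(c):
    """tool coords of pad stripe (behind finger) -> world z profile"""
    t=np.array(c["tool_from_camera"]); v,u=np.mgrid[0:384,0:512]; Z=c["range_z"]
    L=np.stack([(u-c["cx"])/c["fx"]*Z,(v-c["cy"])/c["fy"]*Z,Z],-1)@t[:3,:3].T+t[:3,3]
    im=c["image"].astype(int); b=(im[...,0]>90)&(im[...,0]-im[...,2]>60)&(im[...,0]-im[...,1]>35)&(Z>0)&(Z<220)&(u>300)&(L[...,2]<60)
    return L,b
E
python3 - <<'E'
from h import *
p=np.load("stagew.npy")
for z in (14,11,8,5):
    env.move_straight(mod(p,(-64,40,z)),max_speed=40)
    f=force(); s=env.read_state(); print(z,round(s["time_s"],2),np.round(s["tcp_pos"][2],1),f.round(2),np.round(s["ft_torque"],2))
    c=wcap(f"w4_{z}"); L,b=padz(c); zt=s["tcp_pos"][2]
    for x0 in (34,38,42,46,50):
        m=b&(abs(L[...,0]-x0)<1.5)&(L[...,2]>13); 
        if m.any(): print((x0,m.sum(),round(zt-np.median(L[m][:,1]),1)),end=" ")
    print()
E
```

```text
14 7.51 14.0 [ 0.35  0.02 -0.16] [-0.01 -0.02 -0.03]
(34, np.int64(112), np.float64(34.7)) (38, np.int64(131), np.float64(36.6)) (42, np.int64(159), np.float64(37.3)) (46, np.int64(159), np.float64(38.3)) (50, np.int64(134), np.float64(38.4)) 
11 7.89 11.5 [0.19 1.09 2.91] [ 0.31 -0.01  0.05]
(34, np.int64(151), np.float64(33.4)) (38, np.int64(165), np.float64(35.1)) (42, np.int64(172), np.float64(35.7)) (46, np.int64(167), np.float64(36.5)) (50, np.int64(132), np.float64(36.2)) 
8 8.28 8.3 [0.91 2.73 3.92] [ 0.61 -0.24 -0.03]
(34, np.int64(157), np.float64(31.4)) (38, np.int64(160), np.float64(32.7)) (42, np.int64(167), np.float64(33.1)) (46, np.int64(168), np.float64(33.3)) (50, np.int64(131), np.float64(33.1)) 
5 8.66 5.4 [1.99 3.12 4.85] [ 0.71 -0.41 -0.02]
(34, np.int64(139), np.float64(29.9)) (38, np.int64(141), np.float64(30.8)) (42, np.int64(167), np.float64(30.8)) (46, np.int64(159), np.float64(30.7)) (50, np.int64(126), np.float64(29.9))
```

View pics/w4_5.png

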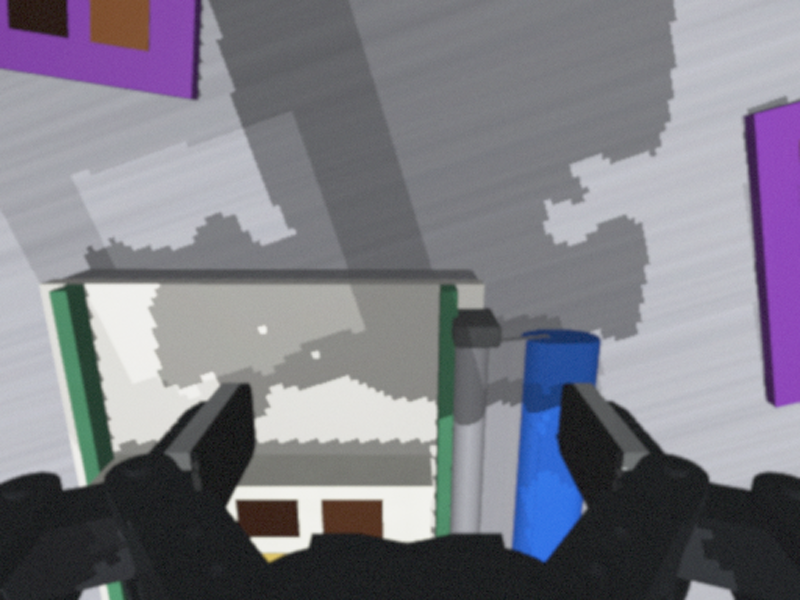

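```bash
python3 - <<'E'
from h import *
p=np.load("stagew.npy")
env.move_straight(mod(p,(-64,40,3)),max_speed=40)
f=force(); s=env.read_state(); print(round(s["time_s"],2),np.round(s["tcp_pos"],1),f.round(2))
c=env.capture("scene"); cv2.imwrite("pics/s5.png",cv2.resize(c["image"][150:330,130:370],(800,600),interpolation=cv2.INTER_CUBIC))
np.save("s5.npy",c,allow_pickle=True)
c=wcap("w5"); L,b=padz(c); zt=s["tcp_pos"][2]
for x0 in (34,38,42,46,50):
    m=b&(abs(L[...,0]-x0)<1.5)&(L[...,2]>13); print((x0,m.sum(),round(zt-np.median(L[m][:,1]),1)),end=" ")
E
```

```text
9.04 [562.7  31.    3.4] [2.51 3.33 5.6 ]
(34, np.int64(145), np.float64(28.6)) (38, np.int64(144), np.float64(29.4)) (42, np.int64(164), np.float64(29.0)) (46, np.int64(151), np.float64(28.5)) (50, np.int64(122), np.float64(27.3))
```

View pics/s5.png

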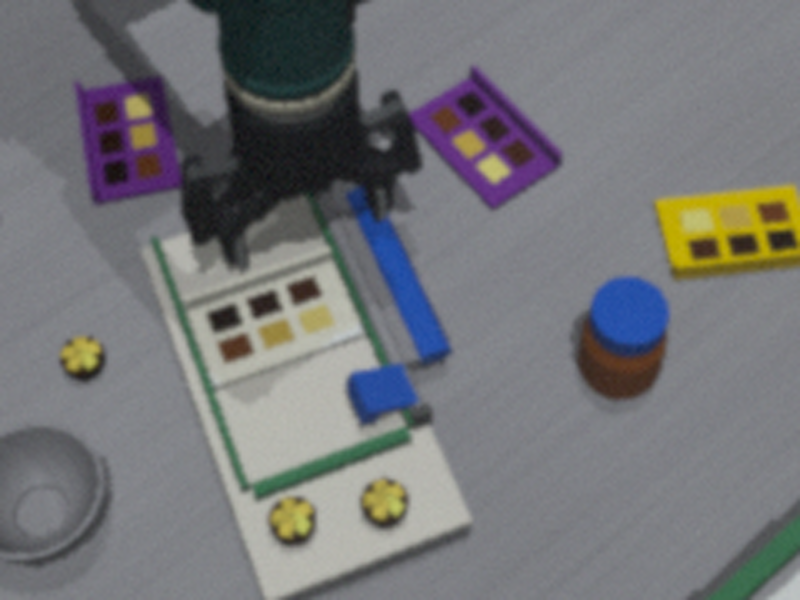

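```bash
python3 - <<'E'
from h import *
p=np.load("stagew.npy"); ux=np.array([np.cos(p[2]),np.sin(p[2])])
for x in (-54,-40,-20):
    env.move_straight(mod(p,(x,40,3)),max_speed=35)
    f=force(3); s=env.read_state(); print(x,round(s["time_s"],2),inv(p,s["tcp_pos"]).round(1),f.round(2),"fx",(f[:2]@ux).round(2))
c=env.capture("scene"); cv2.imwrite("pics/s6.png",cv2.resize(c["image"][150:330,130:370],(800,600),interpolation=cv2.INTER_CUBIC))
wcap("w6")
E
```

```text
-54 9.62 [-55.8  39.1   2.4] [-2.17  1.92  6.19] fx -2.65
-40 10.22 [-42.3  39.    2.2] [-3.08  2.67  6.22] fx -3.74
-20 11.0 [-22.5  38.9   2.2] [-3.8   1.44  5.72] fx -4.06
```

View pics/s6.png

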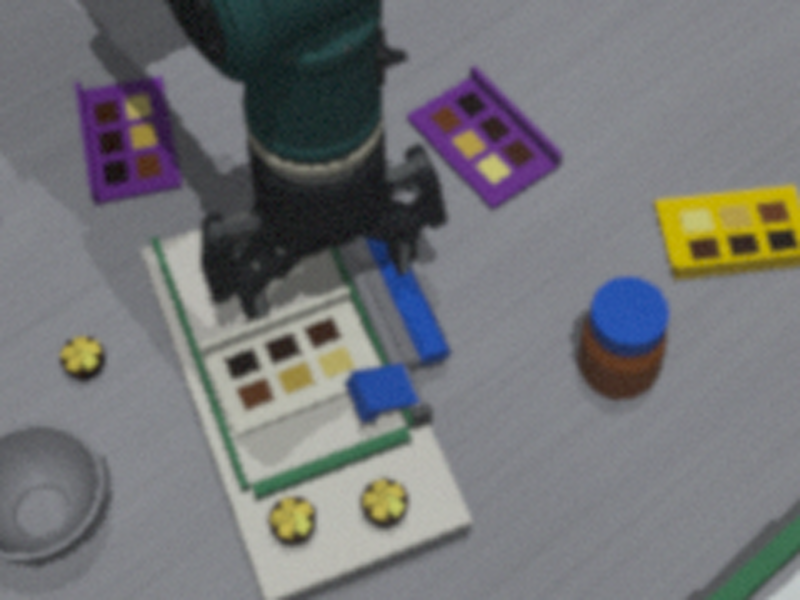

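View pics/w6.png

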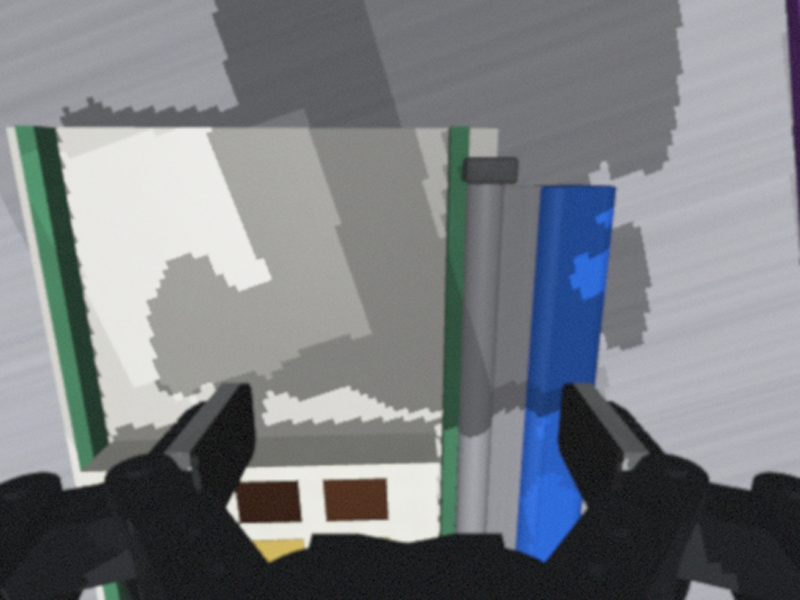

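```bash
python3 - <<'E'
from h import *
p=np.load("stagew.npy"); ux=np.array([np.cos(p[2]),np.sin(p[2])])
for x in (-5,6,11,13,15,17,19):
    env.move_straight(mod(p,(x,40,3)),max_speed=30)
    f=force(4); s=env.read_state(); fx=f[:2]@ux; print(x,round(s["time_s"],2),inv(p,s["tcp_pos"]).round(1),f.round(2),"fx",fx.round(2))
    if fx<-9: break
c=env.capture("scene"); cv2.imwrite("pics/s7.png",cv2.resize(c["image"][150:330,130:370],(800,600),interpolation=cv2.INTER_CUBIC));np.save("s7.npy",c,allow_pickle=True)
c=env.capture("top"); cv2.imwrite("pics/t7.png",cv2.resize(c["image"][90:250,200:420],(792,576),interpolation=cv2.INTER_CUBIC))
wcap("w7")
E
```

```text
-5 11.82 [-7.5 39.   2.2] [-3.75  2.01  5.85] fx -4.18
6 12.4 [ 3.6 39.   2.2] [-3.45  2.09  5.84] fx -3.92
11 12.78 [ 8.6 39.   2.2] [-3.23  2.    6.06] fx -3.68
13 13.1 [10.2 39.   2.2] [-4.31  2.78  6.56] fx -4.95
15 13.42 [11.4 39.1  2.1] [-6.59  3.16  7.79] fx -7.23
17 13.73 [11.6 39.2  2.1] [-10.82   4.22  10.74] fx -11.59
```

View pics/s7.png

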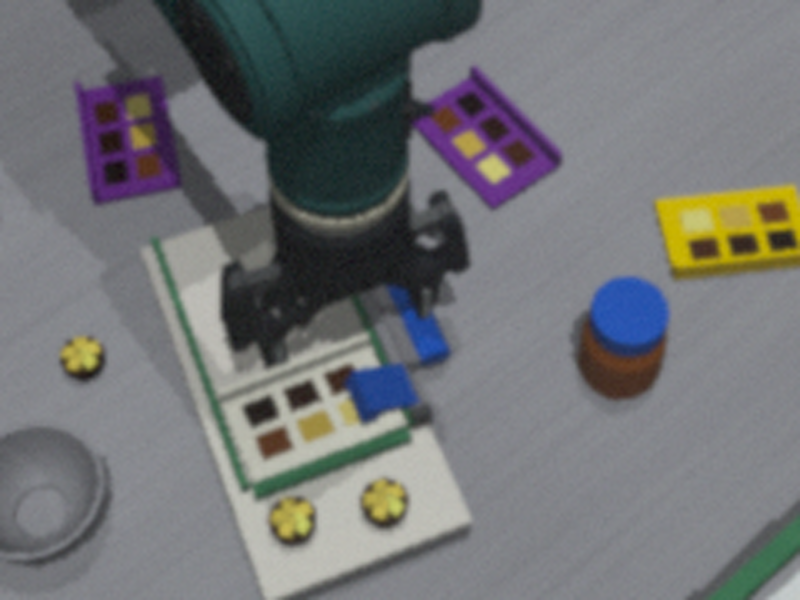

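View pics/w7.png

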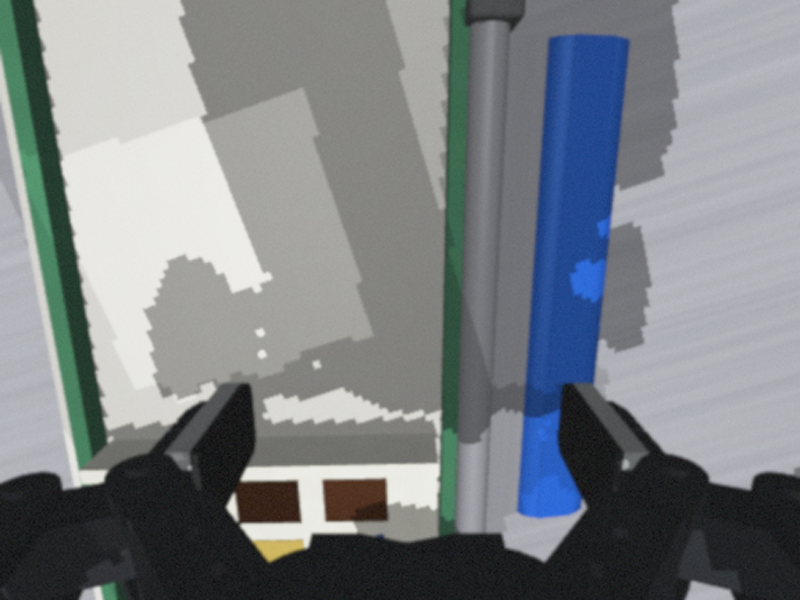

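```bash
python3 - <<'E'
from h import *
p=np.load("stagew.npy")
for n in ("w3","w6","w7"):
    c=np.load(n+".npy",allow_pickle=True).item(); P=cloud(c); im=c["image"]
    for col in (165,180,200,220,240,260,275):
        pts=[inv(p,P[r,col]) for r in range(262,302) if c["range_z"][r,col]>0]
        pts=np.array([q for q in pts if 25.5<q[2]<36])
        if len(pts): print(n,col,np.median(pts,0).round(1),len(pts))
# pad end in stage frame and clip angle check
c=np.load("w7.npy",allow_pickle=True).item(); L,b=padz(c)
for x0 in (34,38,42,46,50):
    m=b&(abs(L[...,0]-x0)<1.5)&(L[...,2]>13); print((x0,m.sum(),round(2.1-np.median(L[m][:,1]),1)),end=" ")
P=cloud(c); Q=np.array([inv(p,q) for q in P[b]]); print("pad x",np.percentile(Q[:,0],[0.5,99.5]).round(1))
E
```

```text
w3 165 [-44.5  -6.4  32.6] 13
w3 180 [-44.3   0.6  31.7] 12
w3 200 [-44.3  10.   30. ] 11
w3 220 [-44.3  20.   31.1] 12
w3 240 [-44.2  29.7  30.6] 12
w3 260 [-44.2  39.5  30.9] 12
w3 275 [-44.3  46.8  31.8] 11
w6 165 [-11.1  -3.   30.6] 14
w6 180 [-11.4   3.7  30.8] 12
w6 200 [-11.6  12.4  30.7] 14
w6 220 [-11.9  21.3  31.6] 13
w6 240 [-12.   29.9  31.4] 13
w6 260 [-12.4  38.6  30.9] 13
w6 275 [-12.5  45.1  31.6] 14
w7 165 [22.9 -2.4 31.3] 14
w7 180 [22.9  3.8 30. ] 14
w7 200 [22.6 12.8 30.8] 13
w7 220 [22.6 21.4 30.1] 11
w7 240 [22.1 30.2 30.7] 13
w7 260 [21.9 38.9 31. ] 14
w7 275 [21.9 45.4 31.7] 12
(34, np.int64(852), np.float64(27.0)) (38, np.int64(820), np.float64(27.9)) (42, np.int64(783), np.float64(27.3)) (46, np.int64(784), np.float64(26.7)) (50, np.int64(645), np.float64(25.7)) pad x [-47.9  45.7]
```

View pics/t7.png

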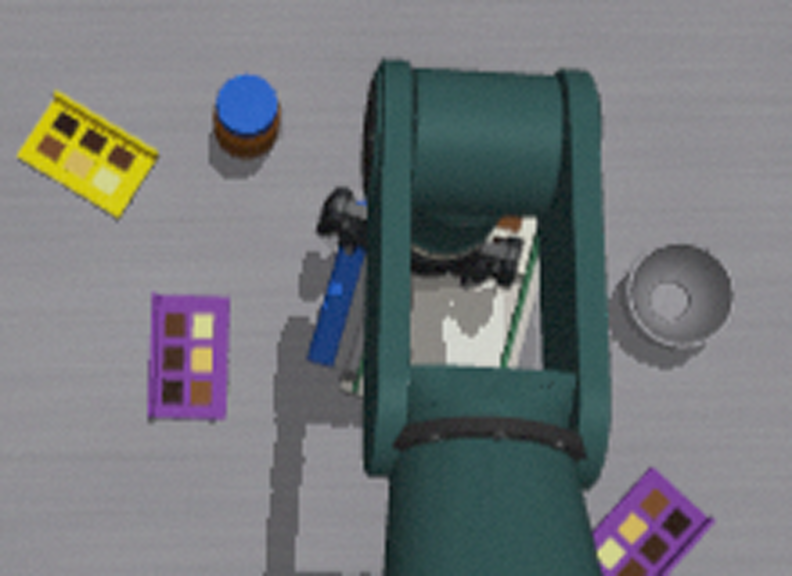

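```bash
python3 - <<'E'
from h import *
p=np.load("stagew.npy")
for n in ("w3","w6","w7"):
    c=np.load(n+".npy",allow_pickle=True).item(); P=cloud(c); im=c["image"].astype(int)
    gr=(im[...,1]-im[...,2]>15)&(im[...,1]-im[...,0]>5)&(c["range_z"]>0)
    a=[]
    for r in range(90,345,8):
        cs=np.where(gr[r,260:320])[0]+260
        if len(cs)>4: q=inv(p,P[r,int(np.median(cs))]); a.append(q)
    a=np.array(a); a=a[abs(a[:,2]-30)<1.5]; print(n,a[[0,-1]].round(1).tolist(),"yaw err",np.polyfit(a[:,0],a[:,1],1)[0].round(4))
s=env.read_state(); M=R.from_rotvec(s["eef_rot"]).as_matrix(); print(np.arctan2(-M[0,0],M[1,0]),p[2], M[2,:].round(3))
E
```

```text
w3 [[-95.7, 51.2, 29.6], [-14.0, 50.9, 29.0]] yaw err -0.0005
w6 [[-94.4, 50.9, 29.3], [14.3, 50.6, 30.1]] yaw err 0.0001
w7 [[-60.2, 50.9, 29.0], [48.4, 50.4, 30.1]] yaw err -0.0013
-0.30663125860767015 -0.3066113086873284 [-0.003 -1.     0.013]
```

```bash
cat >> h.py <<'E'
def lip(c,p):
    P=cloud(c); o=[]
    for col in range(150,282,3):
        pts=[inv(p,P[r,col]) for r in range(200,310) if c["range_z"][r,col]>0]
        pts=np.array([q for q in pts if 25.5<q[2]<36 and abs(q[1])<46.5 and q[0]<40])
        if len(pts)>5: o.append(np.median(pts,0))
    o=np.array(o); s,i=np.polyfit(o[:,1],o[:,0],1); print("lip x at y=-48,0,48:",np.round([i-48*s,i,i+48*s],1),"slope",s.round(4),"n",len(o))
E
python3 - <<'E'
from h import *
p=np.load("stagew.npy"); ux=np.array([np.cos(p[2]),np.sin(p[2])])
def rep(x):
    f=force(4); s=env.read_state(); print(x,round(s["time_s"],2),inv(p,s["tcp_pos"]).round(1),f.round(2),"fx",(f[:2]@ux).round(2))
env.move_straight(mod(p,(8,40,3)),max_speed=30); rep("back")
lip(wcap("w8"),p)
env.move_straight(mod(p,(6,45,3)),max_speed=30); rep("side"); lip(wcap("w8b"),p)
E
```

```text
back 14.4 [ 9.1 39.2  3.9] [2.42 0.53 5.68] fx 2.14
lip x at y=-48,0,48: [16.2 19.9 23.6] slope 0.0769 n 41
side 14.85 [ 6.7 43.1  3.3] [ 1.65 -1.59  4.63] fx 2.06
lip x at y=-48,0,48: [14.2 19.  23.8] slope 0.1001 n 38
```

View pics/w8b.png

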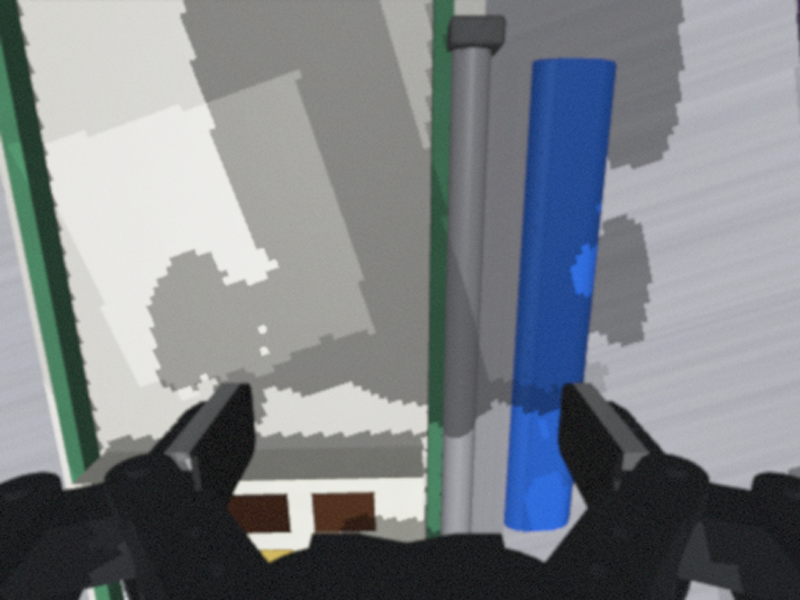

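```bash
sed -i 's/range(150,282,3)/range(175,282,3)/; s/abs(q\[1\])<46.5 and/2<q[1]<46.5 and/' h.py; python3 - <<'E'
from h import *
p=np.load("stagew.npy")
for n in ("w3","w6","w7","w8","w8b"): print(n,end=" "); lip(np.load(n+".npy",allow_pickle=True).item(),p)
E
```

```text
w3 lip x at y=-48,0,48: [-44. -44. -44.] slope -0.0005 n 31
w6 lip x at y=-48,0,48: [ -9.8 -11.1 -12.5] slope -0.0273 n 34
w7 lip x at y=-48,0,48: [24.2 23.  21.9] slope -0.0237 n 35
w8 lip x at y=-48,0,48: [23.9 22.8 21.7] slope -0.0225 n 34
w8b lip x at y=-48,0,48: [24.  22.8 21.6] slope -0.0253 n 32
```

```bash
python3 - <<'E'
from h import *
p=np.load("stagew.npy"); ux=np.array([np.cos(p[2]),np.sin(p[2])])
for x in (11,13,15,17,19,21):
    env.move_straight(mod(p,(x,46,3)),max_speed=30)
    f=force(4); s=env.read_state(); fx=f[:2]@ux; print(x,round(s["time_s"],2),inv(p,s["tcp_pos"]).round(1),f.round(2),"fx",fx.round(2))
    lip(wcap(f"w9_{x}"),p)
    if fx<-16: break
E
```

```text
11 15.28 [ 9.7 44.1  2.3] [-1.79 -0.43  5.03] fx -1.58
lip x at y=-48,0,48: [23.7 22.8 21.8] slope -0.0201 n 31
13 15.65 [11.  44.3  2.1] [-2.79  0.69  4.89] fx -2.87
lip x at y=-48,0,48: [24.  22.9 21.8] slope -0.0235 n 31
15 16.02 [11.7 44.4  2. ] [-5.91  1.65  6.98] fx -6.14
lip x at y=-48,0,48: [24.3 23.3 22.4] slope -0.0195 n 31
17 16.38 [12.  44.8  2. ] [-9.54  3.65  9.65] fx -10.2
lip x at y=-48,0,48: [24.4 23.7 22.9] slope -0.016 n 30
19 16.75 [12.3 45.2  2. ] [-13.67   5.92  11.9 ] fx -14.82
lip x at y=-48,0,48: [24.1 23.9 23.6] slope -0.0047 n 30
21 17.12 [12.4 45.5  1.9] [-18.01   7.83  14.82] fx -19.53
lip x at y=-48,0,48: [24.1 24.1 24. ] slope -0.0015 n 30
```

```bash
python3 - <<'E'
from h import *
p=np.load("stagew.npy"); ux=np.array([np.cos(p[2]),np.sin(p[2])])
def rep(x):
    f=force(4); s=env.read_state(); print(x,round(s["time_s"],2),inv(p,s["tcp_pos"]).round(1),f.round(2),"fx",(f[:2]@ux).round(2))
env.move_straight(mod(p,(8,45,3)),max_speed=20); rep("back"); lip(wcap("w10"),p)
E
```

```text
back 18.03 [ 8.6 44.3  3.2] [ 3.14 -1.36  5.05] fx 3.41
lip x at y=-48,0,48: [24.1 24.  23.8] slope -0.0034 n 31
```

```bash
python3 - <<'E'
from h import *
p=np.load("stagew.npy"); ux=np.array([np.cos(p[2]),np.sin(p[2])])
def rep(x):
    f=force(3); s=env.read_state(); print(x,round(s["time_s"],2),inv(p,s["tcp_pos"]).round(1),f.round(2),"fx",(f[:2]@ux).round(2))
env.move_straight(mod(p,(7,44,6)),max_speed=20); rep("up1")
env.move_straight(mod(p,(7,44,22)),max_speed=25); rep("up2"); lip(wcap("w11"),p)
env.move_straight(mod(p,(7,44,130)),max_speed=90); rep("up3")
env.move_straight(mod(p,(-150,44,240)),max_speed=140); rep("away")
c=env.capture("scene"); cv2.imwrite("pics/s12.png",cv2.resize(c["image"][180:330,120:320],(800,600),interpolation=cv2.INTER_CUBIC));np.save("s12.npy",c,allow_pickle=True)
c=env.capture("top"); cv2.imwrite("pics/t12.png",cv2.resize(c["image"][90:250,200:420],(792,576),interpolation=cv2.INTER_CUBIC));np.save("t12.npy",c,allow_pickle=True)
wcap("w12")
E
```

```text
up1 18.45 [ 6.6 44.   5.8] [ 1.96 -0.29  4.12] fx 1.96
up2 19.29 [ 6.7 44.  21.7] [-0.01 -0.3   0.19] fx 0.08
lip x at y=-48,0,48: [23.7 24.2 24.7] slope 0.0105 n 30
up3 20.74 [  6.5  43.9 128.9] [0.28 0.07 0.14] fx 0.25
away 22.31 [-149.9   43.9  239.1] [ 0.    0.22 -0.14] fx -0.06
```

View pics/s12.png

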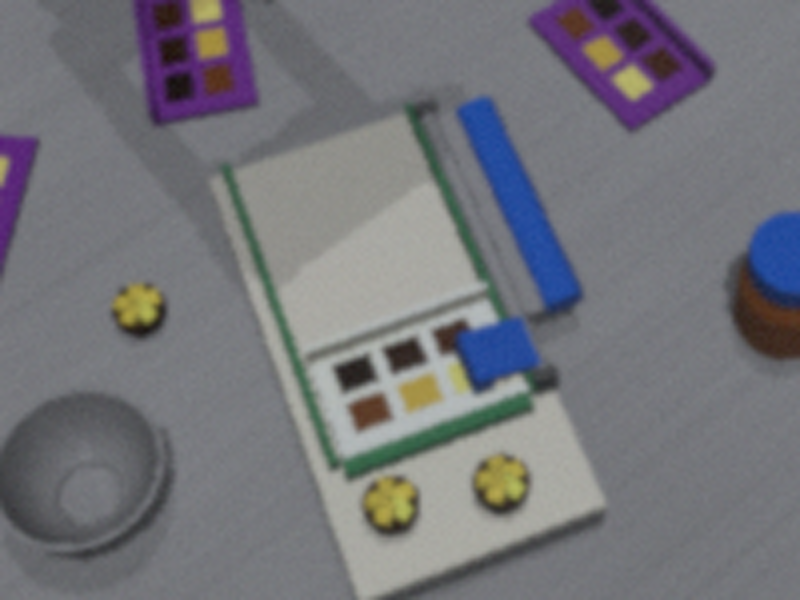

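View pics/w12.png

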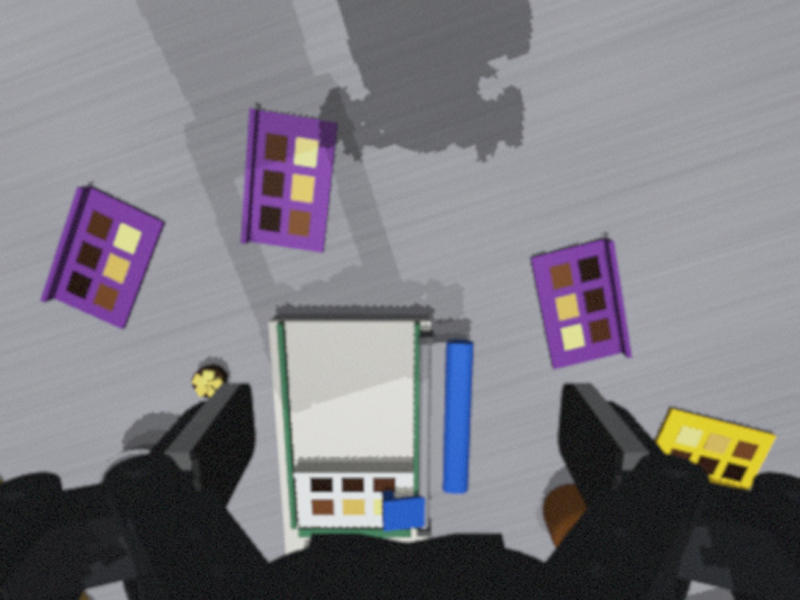

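```bash
python3 - <<'E'
from h import *
p=np.load("stagew.npy")
def prof(n,zlo=34,zhi=42):
    c=np.load(n+".npy",allow_pickle=True).item(); P=cloud(c).reshape(-1,3); ok=c["range_z"].ravel()>0
    d=P[:,:2]-p[:2]; X=np.cos(p[2])*d[:,0]+np.sin(p[2])*d[:,1]; Y=-np.sin(p[2])*d[:,0]+np.cos(p[2])*d[:,1]; Z=P[:,2]
    for x0 in (-60,10):
        m=ok&(Z>zlo)&(Z<zhi)&(abs(Y)<46)&(X>x0)&(X<x0+25)
        if m.sum()>20:
            s,i=np.polyfit(Y[m],X[m],1); print(n,"lip top mid x at -48,0,48",np.round([i-48*s,i,i+48*s],1),"n",m.sum())
    m=ok&(abs(X+20)<50)&(abs(Y-84)<3)&(Z<60); print("pad mid z",np.median(Z[m]).round(1)); 
    for n2,x,y in(("platefront",75,-10),("bed",-80,0)):
        m=ok&(abs(X-x)<4)&(abs(Y-y)<15)&(Z<60); print(n2,np.median(Z[m]).round(1),m.sum())
prof("w1"); prof("w12"); prof("s12",32,42)
a=np.load("scene0.npy",allow_pickle=True).item()["image"].astype(int); b=np.load("s12.npy",allow_pickle=True).item()["image"].astype(int)
d=cv2.GaussianBlur((abs(a-b).max(2)).astype(np.uint8),(5,5),0)
for nm,(u,v) in dict(prC=(154,257),prA=(217,305),prB=(245,300),jar=(316,250),bowl=(140,297)).items(): print(nm,d[v-8:v+9,u-8:u+9].max())
E
```

```text
w1 lip top mid x at -48,0,48 [-42.9 -42.5 -42.2] n 312
pad mid z 38.3
platefront 21.6 132
bed 21.7 173
w12 lip top mid x at -48,0,48 [24.8 24.8 24.8] n 301
pad mid z 33.6
platefront 26.7 112
bed 21.6 152
s12 lip top mid x at -48,0,48 [26.9 26.9 26.9] n 135
pad mid z 32.4
platefront 25.7 57
bed 20.7 46
prC 9
prA 10
prB 10
jar 9
bowl 9
```

```bash
python3 - <<'E'
from h import *
print(env.hand_in()); print(env.read_state()["time_s"])
E
```

```text
the job is handed in; nothing more can be done
None
the job is handed in; nothing more can be done
```

The white plate is fully home against the green end stop, with the clip resting on it. The arm is clear, and I handed the job in at about 22.5 s. No verdict was reported.

**What I did:** One finger pressed the blue pad down to about 0.36–0.4 rad. The other finger pushed the plate by its rear lip. The first push left the plate about 1.3° askew, with its clip side 2 mm short. Still holding the clip down, I backed off, shifted about 5 mm toward the clip and pushed again with up to about 20 N until the plate was square. Then I backed off the lip, let the clip come down and moved away.

**Last checks:**
- **Plate:** before release, the lip's rear read x = 24.1 / 24.0 / 23.8 mm across its width, against 24 nominal. Afterwards the lip was square in both the wrist and scene cameras.
- **Clip:** the pad sits 4.7 mm below its shut height, or about 0.18 rad, which matches the jaw resting on the plate.
- **Other things:** the three pralines, jar and bowl look unchanged in the scene picture. I did not check the scraper separately, but the arm never went near it.
- **Contact:** the wrist force was back to zero.

**Disagreements:**
- The scene and top cameras differed by about 6 mm and 1° on the stage pose, so I used the wrist camera. The scene camera still puts the lip about 2 mm farther forward.
- The open fingertips measured about 25 mm behind the reported TCP, not 19 mm ahead as described. I relied on the measured value and on contact force.
- One lip reading just after release showed a 0.6° slope, which the clear view afterwards did not show.

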